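Clear the plate and stand the angle bracket on it

TASK

The stapler has been left on the steel plate: lay it flat in the white tray to clear the plate, then take the angle bracket off the sloping rest and gently lower it, without dropping it, until it stands flat on its foot in the middle of the plate, lengthwise along the plate. Then let go and, with the closed fingertips, check that it does not rock: press down gently on the toe, the bare low end of its foot, and after that on the top edge of its upright wall. Leave the other things on the worktop where they are.

Things in the scene. Friction and masses are not known exactly. Their poses are not given: they have to be found in the camera images.
- stapler: small stapler, 30 wide (x) x 112 long (y) x 26 mm high, lying on the plate at the start, turned at random. Origin: centre of its underside; y along its length, z up. Grasp it across the 30 mm.
- plate: fixed rectangular steel surface plate, 200 (x) x 120 (y) mm, top face 20 mm above the worktop, fine cross lines through its middle. Origin: on the worktop under its centre; x along its length, y across, z up. Stands in one of three places in a row (left, middle, right), slightly turned.
- tray: fixed white open tray, 126 (x) x 198 (y) x 25 mm high, inside about 110 x 180 mm with its floor 2 mm above the worktop. Origin: centre of its underside; y along its length (which runs roughly away from the robot), z up. In one of the three places.
- rest: fixed grey sloping rest, about 180 mm deep and 110 mm wide: a panel that rises at 30 degrees away from the robot (about +x of the rest) to 109 mm high, with a lip along its low edge standing 15 mm off the panel's face. Origin: on the worktop under the centre of its foot; z up. In one of the three places.
- bracket: cast aluminium angle bracket, 0.3 to 0.5 kg: foot 140 (x) x 56 (y) x 12 mm, an upright wall 75 mm high on its -x end, a rib between. Origin: centre of the foot's underside; x along the foot from wall to toe, z from the foot up along the wall. At the start its foot lies on the rest's panel (so tilted 30 degrees), wall end low against the lip.
- rib_grip (a point): point to grasp the bracket, near its centre of mass: bracket x = -18, y = 0, z = 35 mm. The rib is 12 mm thick (y = -6 to 6 mm) and its top slopes straight from z = 75 mm at the wall (x = -56 mm) to z = 22 mm at x = 30 mm. Axes as the bracket's.
- toe_top (a point): middle of the top face of the toe, the bare low end of the bracket's foot (x = 32 to 70 mm): bracket x = 50, y = 0, z = 12 mm. Axes as the bracket's.
- wall_top (a point): middle of the top edge of the bracket's wall, which is 56 mm wide (y) and 14 mm thick (x = -70 to -56 mm): bracket x = -63, y = 0, z = 75 mm. Axes as the bracket's.
- timer: bystander: small white lab timer, 62 x 68 x 18 mm, behind the row. Origin: centre of its underside.
- flask: bystander: conical glass flask, 57 mm across, 88 mm high, behind the row. Origin: centre of its underside.

How it is judged (in metres and radians):
On the way, in this order (a step that is already met when the one before it is completed fails the run):
1. the stapler lies flat in the tray and is let go (x of stapler in the frame of tray between -0.05 and 0.05 m and y of stapler in the frame of tray between -0.08 and 0.08 m and z of stapler in the frame of tray below 0.012 m and angle between stapler's own z axis and vertical below 0.12 rad and contact force between the fingers and stapler below 0.1 N and linear speed of stapler below 0.02 m/s), for 0.2 s.
2. the bracket stands on its foot in the middle of the plate while the fingers still hold it (lowered, not dropped) (z of bracket in the frame of plate between 0.016 and 0.023 m and x of bracket in the frame of plate between -0.028 and 0.028 m and y of bracket in the frame of plate between -0.025 and 0.025 m and angle between the x axis of bracket and the x axis of plate, either way round below 0.15 rad and angle between bracket's own z axis and vertical below 0.1 rad and contact force between the fingers and bracket above 1.5 N and x of the grasp point in the frame of bracket below 0.026 m and z of the grasp point in the frame of bracket below 0.08 m), for 0.1 s.
3. the fingertips press on the toe from above, with more than 1.5 N, and the bracket stays flat (z of bracket in the frame of plate between 0.016 and 0.023 m and x of bracket in the frame of plate between -0.028 and 0.028 m and y of bracket in the frame of plate between -0.025 and 0.025 m and angle between the x axis of bracket and the x axis of plate, either way round below 0.15 rad and angle between bracket's own z axis and vertical below 0.03 rad and contact force between the fingers and bracket above 1.5 N and x of the grasp point in the frame of bracket above 0.026 m and z of the grasp point in the frame of bracket above 0.022 m), for 0.1 s.
4. the fingertips press on the top edge of the wall from above, with more than 1.5 N, and the bracket stays flat (z of bracket in the frame of plate between 0.016 and 0.023 m and x of bracket in the frame of plate between -0.028 and 0.028 m and y of bracket in the frame of plate between -0.025 and 0.025 m and angle between the x axis of bracket and the x axis of plate, either way round below 0.15 rad and angle between bracket's own z axis and vertical below 0.03 rad and contact force between the fingers and bracket above 1.5 N and x of the grasp point in the frame of bracket below -0.04 m and z of the grasp point in the frame of bracket above 0.082 m), for 0.1 s.
At the end, for the whole second after the job is handed in: Stapler flat in the tray (0.12 rad; centre within 50 mm across, 80 mm along of the tray's). Bracket flat on its foot on the plate (0.03 rad), centre within 28 mm along and 25 mm across of the plate's, length along the plate within 0.15 rad, either way round. Both at rest (x of stapler in the frame of tray between -0.05 and 0.05 m and y of stapler in the frame of tray between -0.08 and 0.08 m and z of stapler in the frame of tray below 0.012 m and angle between stapler's own z axis and vertical below 0.12 rad and z of bracket in the frame of plate between 0.016 and 0.023 m and x of bracket in the frame of plate between -0.028 and 0.028 m and y of bracket in the frame of plate between -0.025 and 0.025 m and angle between the x axis of bracket and the x axis of plate, either way round below 0.15 rad and angle between bracket's own z axis and vertical below 0.03 rad and linear speed of each of bracket, stapler below 0.01 m/s); the robot touches nothing.
It fails at once if the timer is pushed more than 30 mm or knocked over (distance of timer from where it was at the start of the episode above 0.03 m or angle between timer's own z axis and vertical above 0.5 rad).
It fails at once if the flask is pushed more than 30 mm or knocked over (distance of flask from where it was at the start of the episode above 0.03 m or angle between flask's own z axis and vertical above 0.5 rad).
It fails at once if the bracket is slammed or pressed on the plate with more than 300 N (peak) (contact force between bracket and plate above 300 N).
It also fails if it takes over 61 s, if anything falls off the work surface, if the arm or the gripper's body presses on something with over 40 N, if the wrist force passes 120 N, or if a joint passes its speed limit or range.

ROBOT

A 6-joint arm with a two-finger parallel gripper is mounted at the origin on a cart in front of the work surface, level with it; the furniture and walls round the work are solid. World frame = base frame: x ahead of the robot, y to its left, z up, the work surface at z = 0. Lengths are in mm, angles in rad, forces in N, time in s.
With the tool pointing down it reaches from about 275 to 1000 mm from the base axis. Payload 8.4 kg.
Tool frame: the origin (TCP) lies at the centre of the arm's flange, where the gripper is bolted on; the fingertips stand 173 mm ahead of it and the grasp point (between the pads) lies 155 mm ahead of it; z points along the fingers, y is the direction in which the jaws open and shut (so a half turn about z gives the same grasp; the last joint's range is limited). The gripper opens to 85 mm and grips with 20 to 120 N. Pads are 22 mm wide; open, the fingers measure 114 mm over their backs; the gripper's body (76 mm by 85 mm) begins 54 mm behind the grasp point. The pads swing forward as they close: fully open they stand 13 mm farther back than shut.
Start: joints at [1.339, 0.353, 1.633, -0, 1.155, -0.002], TCP at [142.363, 608.574, 404.681] pointing down, gripper open.
Joint ranges: [-2.63, 2.63], [-0.92, 2.1], [0.06, 2.66], [-1.3, 4.44], [0, 2.69], [-3.02, 3.02]. Speed limits (rad/s): [2.22, 2.22, 2.79, 3.14, 3.14, 3.14].

INTERFACE

Orientations are given as [roll, pitch, yaw] about the fixed x, y, z axes, in that order (R = Rz(yaw) Ry(pitch) Rx(roll)).
In Python, from rig import sense, grab_frame, camera_model, sign_off gives the robot as it stands. The module is installed in compiled form; this text tells all that it offers.
- The arm moves only by the tool step_arm, never from a script. Its argument "commands" is a list of rows, each a list of 3 entries, a list of its own where there are three numbers: the shift along the tool's x, y, z in mm, then the turn about the tool's z in rad, then the opening, from 0 (shut) to 1 (fully open). A call has 1 to 20 rows; each row shifts and turns the pose as measured when the row begins, along the tool's axes as they then stand; what a row does not reach is not made up. A row lasts 1/8 s, in which the tool goes at most 62.5 mm and 10.7 degrees, less where a joint would pass 70% of its speed; a pose out of reach is approached as far as the arm can. A call with a gripper value outside its range is refused whole. The fingers move at their own pace and stop on an object; "force" is the grip in N (left out, the last holds). Time passes only in rows, so rows that do not move let the fingers close. It gives the time, the measured TCP pose, the force and the opening at its end, in the units of the state.
- sense(): the state, without advancing time (a new reading comes with each control period).
- grab_frame(name): name is "scene" or "side" or "wrist"; returns the picture (384x512x3 uint8, blue, green, red); there is no depth.
- camera_model(name): a dict with "fx", "fy", "cx", "cy" (pixels), "R" (3x3) and "t" (3): a world point X has camera coordinates R X + t. Camera axes: x right, y down, z forward; pixel columns grow to the right and rows downward; lengths in mm; the calibration is good to about 2 mm. A picture is of the moment at which its call begins: read the wrist's pose just before it. camera_model takes no time and is no camera call; for the wrist camera it gives the pose at the moment of the call.
- sign_off(): hands the job in, once; it reports no verdict.
The state is a dict: "clock": time; "qpos": joint angles; "qvel": joint speeds; "joint_efforts": joint torques, N m; "eef_pos": TCP position; "tcp_rot": TCP orientation; "contact_force": force on the tool from outside, world axes, zero at the start; "wrist_torque": the same for the moment, N m; "opening": opening from 0.0 (shut) to 1.0 (fully open).
Only numpy, scipy, OpenCV 4.12 (cv2) and the standard library are available. Lean on these libraries where they do the work, as an engineer would, in place of code of your own. Each camera call takes 0.05 s, during which the arm holds its last target. There are 200 camera calls.

## Working session

There is one attempt and no reset: what is moved stays moved. The work goes in short steps, Python scripts to look and compute and a tool call to move; the robot and the scene stay as the last step left them, time stands still between calls to the robot, and variables do not carry over. Pictures are saved under pics/ and viewed, about 8 in all and at most 12, crops included, and the job is handed in when it is done.

Besides the shell and the picture viewer there is one more tool, called after ">>>" as name(argument=value, ...) on one line, values as JSON. step_arm: Moves the arm, as the interface text tells. Its arguments: {"type":"object","properties":{"commands":{"type":"array","items":{"type":"array"}},"force":{"type":"number"}},"required":["commands"]}

```bash
mkdir -p pics
python3 - <<'E'
from rig import *
import cv2,numpy as np
print(sense())
for n in("scene","side"):
    f=grab_frame(n);cv2.imwrite(f"pics/{n}0.png",f)
    c=camera_model(n);print(n,{k:np.round(v,3).tolist() for k,v in c.items()})
a=cv2.imread("pics/scene0.png");a=cv2.resize(a,(800,600));cv2.imwrite("pics/scene0b.png",a)
E
```

```text
{'clock': 0.0, 'qpos': array([ 1.33859355e+00,  3.53647380e-01,  1.63410708e+00,  1.75507248e-05,
        1.15518617e+00, -2.36884703e-03]), 'qvel': array([-0.00187616,  0.0007146 ,  0.00067515, -0.00137373,  0.00013734,
        0.00068698]), 'joint_efforts': array([ 1.47751332e-03, -6.05264425e+01, -3.42070806e+01,  1.95151551e-04,
        9.24777036e-03,  1.23575671e-05]), 'eef_pos': array([142.31230576, 608.35462847, 403.97357005]), 'tcp_rot': array([-3.14024472e+00, -1.92401755e-05,  2.91175161e+00]), 'contact_force': array([ 0.27441098, -0.27082639,  0.1354541 ]), 'wrist_torque': array([ 0.09590087, -0.0084914 , -0.02034849]), 'opening': 0.9998668278510491}
scene {'fx': 390.387, 'fy': 390.387, 'cx': 260.828, 'cy': 190.337, 'R': [[0.714, -0.7, 0.024], [-0.381, -0.417, -0.825], [0.588, 0.58, -0.564]], 't': [-368.486, 266.643, 804.292]}
side {'fx': 438.989, 'fy': 438.989, 'cx': 256.374, 'cy': 193.974, 'R': [[0.979, -0.204, 0.015], [-0.127, -0.663, -0.738], [0.161, 0.721, -0.674]], 't': [-525.719, 136.71, 1218.049]}
```

View pics/scene0b.png

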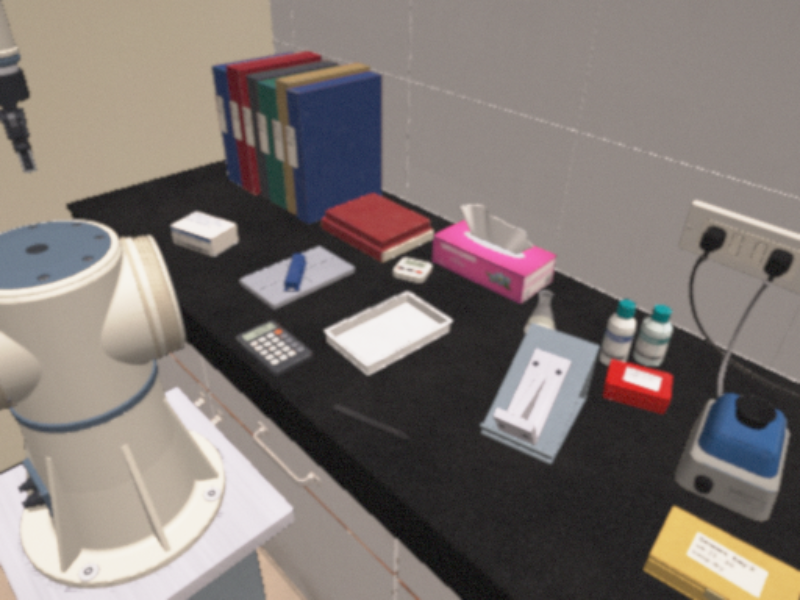

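View pics/side0.png

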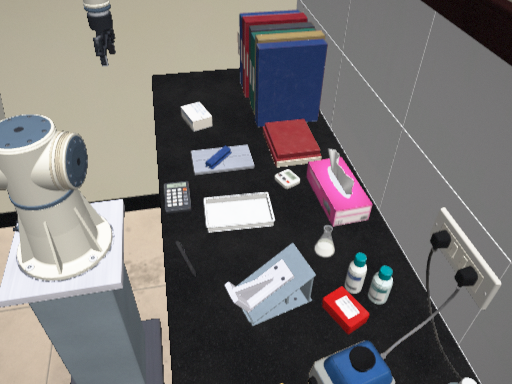

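The plate is on the left at about (191–255, 146–174) in the side view, with the blue stapler on it. The tray is in the middle at (204–274, 194–230) and the rest with the bracket is on the right at (228–315, 246–322).

```bash
cat > h.py <<'E'
from rig import *
import cv2,numpy as np
def ray(c,p,z):
    d=np.array([(p[0]-c["cx"])/c["fx"],(p[1]-c["cy"])/c["fy"],1.]);R=np.array(c["R"]);t=np.array(c["t"])
    o=-R.T@t;d=R.T@d;return o+d*(z-o[2])/d[2]
def proj(c,X):
    v=np.array(c["R"])@np.asarray(X,float)+np.array(c["t"]);return np.array([c["fx"]*v[0]/v[2]+c["cx"],c["fy"]*v[1]/v[2]+c["cy"]])
def grab(n):
    import pickle
    c=camera_model(n);s=sense();f=grab_frame(n);return c,s,f
E
python3 - <<'E'
from h import *
c=camera_model("side")
P=lambda l,z:print(np.round([ray(c,p,z)[:2] for p in l]).tolist())
print("plate");P([(191,152),(247,146),(255,167),(197,174)],20)
print("stapler");P([(207,166),(231,148)],46)
print("tray");P([(204,196),(271,194),(274,225),(208,231)],25)
c2=camera_model("scene")
c=c2;s=1.5625
print("plate");P([(x/s,y/s) for x,y in[(240,282),(318,248),(355,268),(273,305)]],20)
print("rest foot");P([(x/s,y/s) for x,y in[(482,430),(550,460)]],0)
print("timer, flask");P([(x/s,y/s) for x,y in[(412,275),(540,325)]],0)
w=camera_model("wrist");print({k:np.round(v,3).tolist() for k,v in w.items()})
t=sense();from scipy.spatial.transform import Rotation as Ro
R=Ro.from_euler("xyz",t["tcp_rot"]).as_matrix();o=-np.array(w["R"]).T@w["t"]
print("cam in tool",R.T@(o-t["eef_pos"]),R.T@np.array(w["R"]).T)
E
```

```text
plate
[[377.0, 329.0], [572.0, 327.0], [576.0, 208.0], [384.0, 208.0]]
stapler
[[419.0, 210.0], [510.0, 291.0]]
tray
[[394.0, 94.0], [596.0, 64.0], [574.0, -65.0], [388.0, -52.0]]
plate
[[376.0, 330.0], [572.0, 335.0], [577.0, 218.0], [378.0, 220.0]]
rest foot
[[438.0, -241.0], [464.0, -346.0]]
timer, flask
[[668.0, 142.0], [722.0, -145.0]]
{'fx': 288.938, 'fy': 288.938, 'cx': 258.741, 'cy': 192.234, 'R': [[0.228, 0.974, -0.001], [0.919, -0.214, 0.33], [0.321, -0.076, -0.944]], 't': [-625.144, -42.583, 381.177]}
cam in tool [85.65713479  0.91133618 31.01022524] [[ 1.72385263e-04 -9.43972632e-01 -3.30023696e-01]
 [ 9.99999980e-01  1.97604174e-04 -4.28686595e-05]
 [ 1.05680901e-04 -3.30023682e-01  9.43972647e-01]]
```

```bash
cat >> h.py <<'E'
def plan(pos,yaw,step=55,n=None):
    "rows for shift in tool axes + turn (pos=world TCP)"
    s=sense();p=s["eef_pos"];y=s["tcp_rot"][2];dy=(yaw-y+np.pi)%(2*np.pi)-np.pi
    d=np.array(pos)-p;n=n or int(max(np.ceil(np.linalg.norm(d)/step),np.ceil(abs(dy)/.18)))
    r=[]
    for i in range(n):
        a=y+dy*i/n;e=d/n
        r.append([[round(e[0]*np.cos(a)+e[1]*np.sin(a),1),round(e[0]*np.sin(a)-e[1]*np.cos(a),1),round(-e[2],1)],round(dy/n,3)])
    print(round(s["clock"],2),p.round(1),s["tcp_rot"].round(3),"n",n);print(r)
E
python3 -c "
from h import *
plan([468,252,404],3.86)"
```

```text
0.1 [142.3 608.4 404. ] [-3.14  -0.     2.912] n 9
[[[np.float64(-44.3), np.float64(-30.3), np.float64(0.0)], np.float64(0.105)], [[np.float64(-40.8), np.float64(-34.8), np.float64(0.0)], np.float64(0.105)], [[np.float64(-36.9), np.float64(-38.9), np.float64(0.0)], np.float64(0.105)], [[np.float64(-32.6), np.float64(-42.6), np.float64(0.0)], np.float64(0.105)], [[np.float64(-28.0), np.float64(-45.8), np.float64(0.0)], np.float64(0.105)], [[np.float64(-23.0), np.float64(-48.5), np.float64(0.0)], np.float64(0.105)], [[np.float64(-17.8), np.float64(-50.6), np.float64(0.0)], np.float64(0.105)], [[np.float64(-12.4), np.float64(-52.2), np.float64(0.0)], np.float64(0.105)], [[np.float64(-6.8), np.float64(-53.2), np.float64(0.0)], np.float64(0.105)]]
```

>>> step_arm(commands=[[[-44,-30,0],0.105,1],[[-41,-35,0],0.105,1],[[-37,-39,0],0.105,1],[[-33,-43,0],0.105,1],[[-28,-46,0],0.105,1],[[-23,-48,0],0.105,1],[[-18,-51,0],0.105,1],[[-12,-52,0],0.105,1],[[-7,-53,0],0.105,1]])

```text
clock: 1.23
eef_pos: [96.1, 186.7, 401.1]
tcp_rot: [-3.139, 0.004, 1.933]
contact_force: [-0.6, 0.4, 1.5]
opening: 1.001
```

```bash
sed -i 's/r.append(\(.*\))$/r.append(\1)/; s/print(r)/print(str(r).replace("np.float64",""))/' h.py
python3 - <<'E'
from h import *
import pickle
c,s,f=grab("wrist");pickle.dump((c,s),open("w1.pkl","wb"));cv2.imwrite("pics/w1.png",cv2.resize(f,(800,600),interpolation=cv2.INTER_CUBIC))
print(s["eef_pos"],s["tcp_rot"],s["qpos"].round(2))
E
```

```text
[ 96.05782507 186.71132105 401.06572561] [-3.1386964   0.00376961  1.9331999 ] [ 1.09 -0.4   2.37 -0.    1.17  0.73]
```

View pics/w1.png

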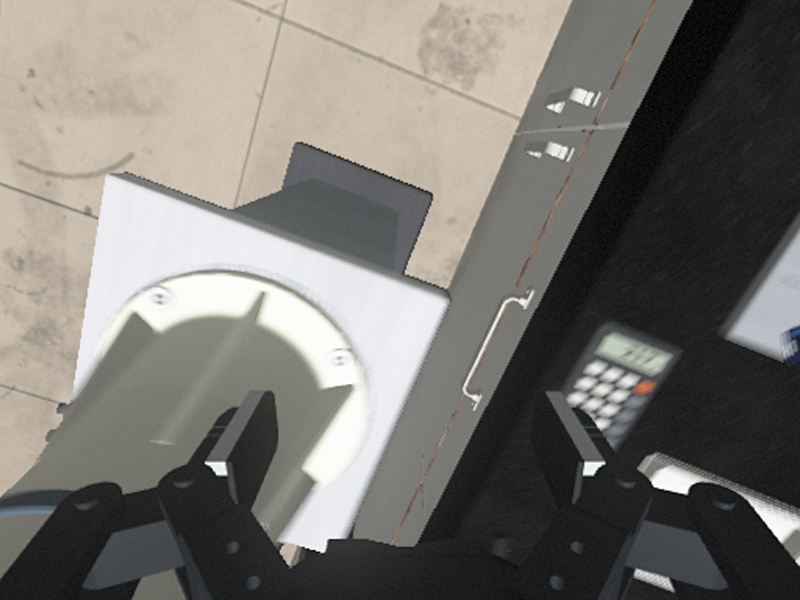

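Turning about the tool's z axis, which points down, lowers the yaw, so I had the sign wrong. I'll fix the planner and replan.

```bash
sed -i 's/round(dy\/n,3)/round(-dy\/n,3)/' h.py; python3 -c "
from h import *
plan([455,245,404],.72)"
```

```text
1.27 [ 92.4 182.7 399.8] [-3.135  0.006  1.926] n 7
[[[(-9.7), (51.7), (-0.6)], (0.172)], [[(-0.7), (52.6), (-0.6)], (0.172)], [[(8.3), (51.9), (-0.6)], (0.172)], [[(17.1), (49.7), (-0.6)], (0.172)], [[(25.4), (46.0), (-0.6)], (0.172)], [[(32.9), (41.0), (-0.6)], (0.172)], [[(39.4), (34.7), (-0.6)], (0.172)]]
```

>>> step_arm(commands=[[[-10,52,0],0.172,1],[[-1,53,0],0.172,1],[[8,52,-2],0.172,1],[[17,50,-2],0.172,1],[[25,46,0],0.172,1],[[33,41,0],0.172,1],[[39,35,0],0.172,1],[[0,0,0],0,1]])

```text
clock: 2.28
eef_pos: [466.0, 240.4, 401.4]
tcp_rot: [3.141, 0.003, 0.691]
contact_force: [-0.4, -0.4, 0.6]
opening: 1.001
```

Run:
```python
from h import *
import pickle
c,s,f=grab("wrist");pickle.dump((c,s),open("w2.pkl","wb"));cv2.imwrite("pics/w2.png",cv2.resize(f,(800,600),interpolation=cv2.INTER_CUBIC))
print(s["eef_pos"],s["tcp_rot"],s["qpos"].round(2))
```

```text
[466.02315774 240.39112755 401.37169116] [3.14141646 0.00321501 0.69127394] [ 0.47  0.2   1.85 -0.    1.09  1.35]
```

View pics/w2.png

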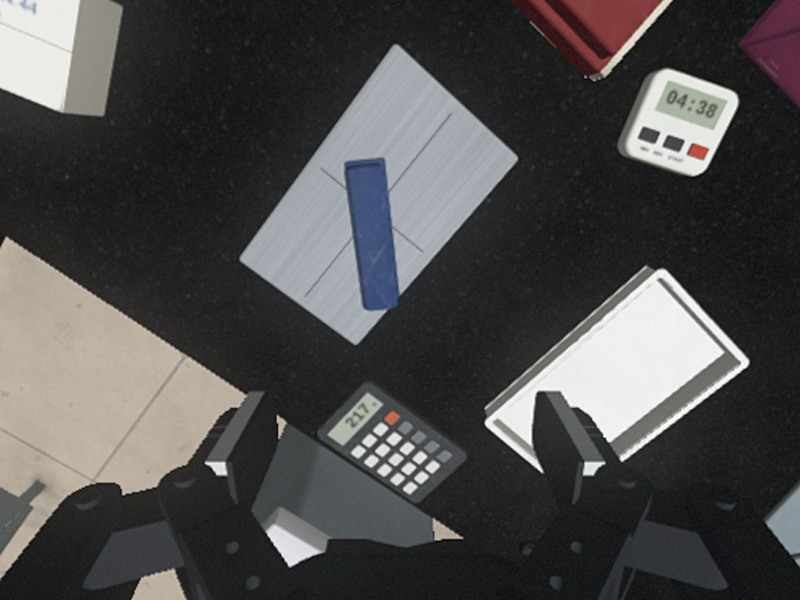

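Clear view. The plate corners are at (396,45), (518,157), (357,344) and (240,260). The stapler's top corners are at (346,160), (384,158), (398,302) and (364,309), and the visible tray rim corners at (662,268), (748,360) and (486,422).

Run:
```python
from h import *
import pickle
c,s=pickle.load(open("w2.pkl","rb"));k=1.5625
def P(n,l,z):
    q=np.array([ray(c,(x/k,y/k),z)[:2] for x,y in l]);print(n,q.round(0).tolist(),"edges",np.linalg.norm(np.roll(q,-1,0)-q,axis=1).round(),"ctr",q.mean(0).round(1));return q
ang=lambda v:round(float(np.arctan2(v[1],v[0])),3)
q=P("plate",[(396,45),(518,157),(357,344),(240,260)],20);print(ang(q[0]-q[3]),ang(q[1]-q[2]))
q=P("stapler",[(346,160),(384,158),(398,302),(364,309)],46);print(ang(q[0]-q[3]),ang(q[1]-q[2]))
q=P("tray",[(662,268),(748,360),(486,422)],25);print(ang(q[0]-q[2]),(q[1]+q[2])/2)
P("timer",[(685,120)],18)
```

```text
plate [[576.0, 340.0], [577.0, 224.0], [380.0, 223.0], [379.0, 339.0]] edges [116. 196. 117. 196.] ctr [478.  281.3]
0.001 0.005
stapler [[497.0, 319.0], [514.0, 299.0], [439.0, 225.0], [418.0, 242.0]] edges [ 26. 105.  27. 109.] ctr [467.1 271.3]
0.775 0.778
tray [[589.0, 78.0], [583.0, -42.0], [395.0, 88.0]] edges [120. 228. 193.] ctr [522.2  41.5]
-0.051 [489.07398097  23.18382377]
timer [[672.0, 148.0]] edges [0.] ctr [672.5 147.9]
```

```bash
python3 -c "
from h import *
plan([467,268,300],.776)"
```

```text
2.33 [464.2 240.1 401.1] [-3.141  0.005  0.694] n 2
[[[(10.0), (-9.9), (50.6)], (-0.041)], [[(10.4), (-9.4), (50.6)], (-0.041)]]
```

>>> step_arm(commands=[[[10,-10,51],-0.041,1],[[10,-9,51],-0.041,1],[[0,0,0],0,1],[[0,0,0],0,1]])

```text
clock: 2.82
eef_pos: [463.2, 267.2, 299.1]
tcp_rot: [-3.141, 0.005, 0.784]
contact_force: [-0.5, 0.2, -0.4]
opening: 0.998
```

Run:
```python
from h import *
import pickle
c,s,f=grab("wrist");pickle.dump((c,s),open("w3.pkl","wb"));cv2.imwrite("pics/w3.png",f)
print(s["eef_pos"],s["tcp_rot"],s["qvel"].round(3))
h=cv2.cvtColor(f,cv2.COLOR_BGR2HSV);m=cv2.inRange(h,(100,100,40),(130,255,255))
n,l,st,ce=cv2.connectedComponentsWithStats(m);i=1+st[1:,4].argmax();print(st[i])
ct=max(cv2.findContours((l==i).astype(np.uint8),0,2)[0],key=cv2.contourArea)
for z in(46,40):
    q=np.array([ray(c,p[0],z)[:2] for p in ct],np.float32);r=cv2.minAreaRect(q);print(z,r)
# plate bright mask
for nm in("scene","side"):
    c2=camera_model(nm);g=cv2.imread(f"pics/{nm}0.png");hh=cv2.cvtColor(g,cv2.COLOR_BGR2HSV);m=cv2.inRange(hh,(100,100,40),(130,255,255))
    n,l,st,ce=cv2.connectedComponentsWithStats(m);e=proj(c2,[467,270,40]);j=min(range(1,n),key=lambda j:np.hypot(*(ce[j]-e))-st[j,4]*.1)
    ct=max(cv2.findContours((l==j).astype(np.uint8),0,2)[0],key=cv2.contourArea);print(nm,st[j],e,ray(c2,ce[j],36)[:2])
cv2.imwrite("pics/w3m.png",f)
```

```text
[463.21896373 267.22574254 299.13461839] [-3.14062829  0.00502079  0.78392231] [ 0.006  0.003  0.022  0.001  0.002 -0.006]
[ 240  124   35  130 3766]
46 ((465.9145812988281, 272.58221435546875), (111.15959930419922, 26.224849700927734), 45.3330192565918)
40 ((464.37445068359375, 271.0780334472656), (114.16836547851562, 26.9346923828125), 45.333045959472656)
scene [ 184   47   60   96 4274] [188.98034481 172.06466255] [982.45511241 780.85020853]
side [ 255   39   72   88 5257] [219.34803513 154.6218709 ] [829.98798891 732.95693423]
```

View pics/w3.png

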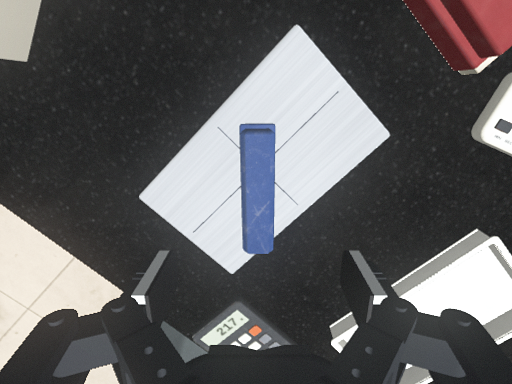

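The jaws are centred on the stapler, which spans columns 240–275 and rows 124–254. The plate corners are at (298,25), (389,134), (233,273) and (140,197). Next is the descent and grasp.

Run:
```python
from h import *
import pickle
c,s=pickle.load(open("w3.pkl","rb"))
q=np.array([ray(c,p,20)[:2] for p in[(298,25),(389,134),(233,273),(140,197)]]);print(q.round(),q.mean(0),np.linalg.norm(np.roll(q,-1,0)-q,axis=1),np.arctan2(*(q[0]-q[3])[::-1]),np.arctan2(*(q[1]-q[2])[::-1]))
plan([467,271,198],.791,step=35)
```

```text
[[577. 340.]
 [576. 225.]
 [381. 224.]
 [381. 340.]] [478.64181807 282.13320827] [114.81509684 194.73010895 116.27343676 195.67423599] -0.0003570802766021067 0.007132699880437417
2.88 [463.2 267.1 299.2] [-3.141  0.005  0.784] n 3
[[[(1.8), (-0.0), (33.7)], (-0.002)], [[(1.8), (-0.0), (33.7)], (-0.002)], [[(1.8), (-0.0), (33.7)], (-0.002)]]
```

>>> step_arm(commands=[[[2,0,40],0,1],[[2,0,40],0,1],[[1,0,18],0,1],[[0,0,3],0,0.3],[[0,0,0],0,0.1],[[0,0,0],0,0.1],[[0,0,0],0,0.1]], force=40)

```text
clock: 3.75
eef_pos: [470.6, 271.9, 207.9]
tcp_rot: [3.138, -0.012, 0.783]
contact_force: [0.1, -0.7, -0.9]
opening: 0.307
```

>>> step_arm(commands=[[[0,0,0],0,0.6],[[0,0,6],0,0.6],[[0,0,6],0,0.6],[[0,0,0],0,0.6],[[0,0,0],0,0.1],[[0,0,0],0,0.1],[[0,0,0],0,0.1],[[0,0,0],0,0.1]], force=40)

```text
clock: 4.75
eef_pos: [470.7, 272.0, 195.5]
tcp_rot: [3.138, -0.013, 0.783]
contact_force: [-0.8, -0.7, -0.3]
opening: 0.327
```

>>> step_arm(commands=[[[0,0,-40],0,0.1],[[0,0,-40],0,0.1],[[0,0,-20],0,0.1],[[0,0,0],0,0.1]])

```text
clock: 5.25
eef_pos: [469.1, 271.1, 297.0]
tcp_rot: [3.138, -0.01, 0.783]
contact_force: [0.2, 0.6, -2.2]
opening: 0.328
```

Run:
```python
from h import *
import pickle
plan([488,18,300],-.05,step=40)
c,s,f=grab("wrist");cv2.imwrite("pics/w4.png",f)
g=cv2.cvtColor(f,cv2.COLOR_BGR2HSV);m=cv2.inRange(g,(100,100,40),(130,255,255));print(cv2.boundingRect(m))
```

```text
5.25 [469.1 271.1 297. ] [ 3.138 -0.01   0.783] n 7
[[[(-23.6), (27.5), (-0.4)], (0.119)], [[(-20.1), (30.1), (-0.4)], (0.119)], [[(-16.4), (32.3), (-0.4)], (0.119)], [[(-12.5), (34.0), (-0.4)], (0.119)], [[(-8.4), (35.3), (-0.4)], (0.119)], [[(-4.1), (36.0), (-0.4)], (0.119)], [[(0.2), (36.3), (-0.4)], (0.119)]]
(231, 168, 59, 182)
```

>>> step_arm(commands=[[[-24,27,0],0.12,0.1],[[-20,30,0],0.12,0.1],[[-16,32,0],0.12,0.1],[[-12,34,0],0.12,0.1],[[-8,35,0],0.12,0.1],[[-4,36,0],0.12,0.1],[[0,36,0],0.12,0.1],[[0,0,0],0,0.1],[[0,0,0],0,0.1]])

```text
clock: 6.42
eef_pos: [481.0, 11.6, 283.1]
tcp_rot: [-3.141, 0.008, -0.083]
contact_force: [0.9, 0.7, -1.3]
opening: 0.333
```

Run:
```python
from h import *
c,s,f=grab("wrist");cv2.imwrite("pics/w5.png",f)
print(s["eef_pos"],s["tcp_rot"])
h=cv2.cvtColor(f,cv2.COLOR_BGR2HSV);m=cv2.inRange(h,(0,0,205),(180,40,255))
n,l,st,ce=cv2.connectedComponentsWithStats(m)
for i in np.argsort(-st[1:,4])[:4]+1: print(st[i],ce[i],ray(c,ce[i],5)[:2])
```

```text
[481.03198122  11.63020435 283.13458066] [-3.14069611  0.00786374 -0.08281499]
[  172    69   142   202 18052] [242.35414359 142.41020386] [523.65837772  23.29588328]
[ 155   57  173  231 4110] [243.32311436 131.45304136] [532.77585922  21.5458589 ]
[ 20   0  26   7 116] [32.37931034  2.13793103] [638.78738942 166.41407398]
[169 348   9   8  45] [173.68888889 351.57777778] [295.43665076 124.34706778]
```

View pics/w5.png

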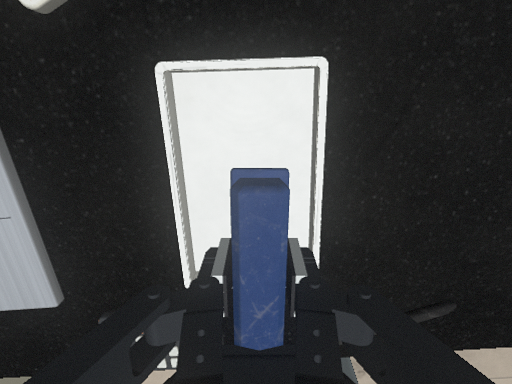

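The stapler is held square, over the tray but about 9 mm right of its centre line (rim corners at (157,63) and (327,58)). I'll shift it, lower it and release.

>>> step_arm(commands=[[[6,-10,35],0,0.1],[[0,0,35],0,0.1],[[0,0,20],0,0.1],[[0,0,0],0,0.1]])

```text
clock: 6.98
eef_pos: [487.6, 25.4, 190.3]
tcp_rot: [-3.14, 0.007, -0.074]
contact_force: [-0.0, -1.1, -1.2]
opening: 0.325
```

>>> step_arm(commands=[[[0,2,6],0,0.1],[[0,1,4],0,0.1],[[0,0,1],0,0.1],[[0,0,0],0,0.1]])

```text
clock: 7.48
eef_pos: [488.3, 23.1, 180.7]
tcp_rot: [-3.14, 0.004, -0.072]
contact_force: [-0.2, 0.3, -1.6]
opening: 0.332
```

>>> step_arm(commands=[[[0,0,2],0,0.1],[[0,0,1],0,0.1],[[0,0,0],0,0.55],[[0,0,0],0,0.55],[[0,0,0],0,0.55],[[0,0,-20],0,0.6],[[0,0,-60],0,0.6],[[0,0,-60],0,1],[[0,0,-60],0,1]])

```text
clock: 8.6
eef_pos: [487.9, 22.5, 379.5]
tcp_rot: [-3.141, 0.012, -0.072]
contact_force: [0.1, -0.4, -0.0]
opening: 0.985
```

Run:
```python
from h import *
c,s,f=grab("wrist");cv2.imwrite("pics/w6.png",f)
h=cv2.cvtColor(f,cv2.COLOR_BGR2HSV);m=cv2.inRange(h,(100,100,40),(130,255,255))
n,l,st,ce=cv2.connectedComponentsWithStats(m);i=1+st[1:,4].argmax()
ct=max(cv2.findContours((l==i).astype(np.uint8),0,2)[0],key=cv2.contourArea)
q=np.array([ray(c,p[0],28)[:2] for p in ct],np.float32);print(st[i],cv2.minAreaRect(q))
plan([505,-250,420],.24,step=50)
```

```text
[265 169   6  25  47] ((469.8359375, 14.971048355102539), (4.8398213386535645, 29.110288619995117), 84.09248352050781)
8.65 [490.2  22.6 387.2] [-3.14e+00  1.00e-03 -7.30e-02] n 6
[[[(5.8), (45.1), (-5.5)], (-0.052)], [[(3.4), (45.4), (-5.5)], (-0.052)], [[(1.0), (45.5), (-5.5)], (-0.052)], [[(-1.3), (45.5), (-5.5)], (-0.052)], [[(-3.7), (45.4), (-5.5)], (-0.052)], [[(-6.1), (45.1), (-5.5)], (-0.052)]]
```

>>> step_arm(commands=[[[6,47,-5],-0.052,1],[[3,50,-5],-0.052,1],[[1,50,-5],-0.052,1],[[-1,50,-5],-0.052,1],[[-2,50,-5],-0.052,1],[[0,46,-5],-0.052,1],[[0,0,0],0,1],[[0,0,0],0,1]])

```text
clock: 9.65
eef_pos: [515.6, -277.6, 421.3]
tcp_rot: [3.141, -0.007, 0.251]
contact_force: [0.2, -0.3, 0.6]
opening: 1.0
```

Run:
```python
from h import *
import pickle
c,s,f=grab("wrist");pickle.dump((c,s),open("w7.pkl","wb"));
print(s["eef_pos"],s["tcp_rot"],s["qpos"].round(2))
g=cv2.imread("pics/w6.png")
cv2.imwrite("pics/w7.png",f)
cv2.imwrite("pics/w7c.png",np.vstack([cv2.resize(f[0:300],(800,469),interpolation=cv2.INTER_CUBIC)]))
```

```text
[ 515.56461693 -277.573405    421.27437214] [ 3.14135412 -0.00739332  0.25145906] [-0.5   0.28  1.7   0.01  1.16  0.82]
```

View pics/w7c.png

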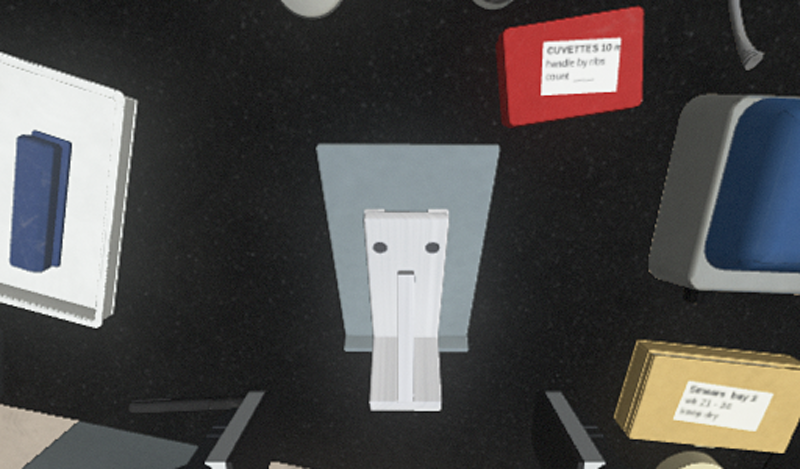

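The stapler lies flat in the tray. Bracket features: toe top edge at (365–448, 213), rib tip at (398–414, 272), inner wall base at (371/439, 338), wall top at (371/441, 402–409). I'll run PnP on these.

Run:
```python
from h import *
import pickle
c,s=pickle.load(open("w7.pkl","rb"));k=1.5625
O=np.float64([[70,28,12],[70,-28,12],[-56,28,75],[-56,-28,75],[-70,28,75],[-70,-28,75],[-56,28,12],[-56,-28,12],[30,6,22],[30,-6,22]])
I=np.float64([(365,214),(448,214),(371,402),(441,402),(371,410),(441,409),(371,338),(439,338),(398,274),(414,274)])/k
K=np.float64([[c["fx"],0,c["cx"]],[0,c["fy"],c["cy"]],[0,0,1]]);R=np.array(c["R"]);t=np.array(c["t"])
ok,rv,tv=cv2.solvePnP(O,I,K,None,flags=cv2.SOLVEPNP_SQPNP);ok,rv,tv=cv2.solvePnP(O,I,K,None,rv,tv,True)
def rep(Rb,p):
    print("pos",p.round(1),"yaw",np.arctan2(Rb[1,0],Rb[0,0]).round(3),"tilt",np.degrees(np.arcsin(Rb[2,0])).round(1),"roll",Rb[2,1].round(3),"grip",(Rb@[-18,0,35]+p).round(1))
    e=np.array([proj(c,Rb@o+p) for o in O])-I;print(e.round(1).tolist())
Rb=R.T@cv2.Rodrigues(rv)[0];rep(Rb,R.T@(tv.ravel()-t))
# constrained: tilt 30
from scipy.optimize import least_squares
from scipy.spatial.transform import Rotation as Ro
f=lambda v:(lambda Q:(np.array([proj(c,Q@o+v[:3]) for o in O])-I).ravel())((Ro.from_euler("z",v[3])*Ro.from_euler("y",-np.pi/6)).as_matrix())
v=least_squares(f,[520,-275,60,.25]).x;rep((Ro.from_euler("z",v[3])*Ro.from_euler("y",-np.pi/6)).as_matrix(),v[:3])
print("rest top",[ray(c,(x/k,y/k),109).round() for x,y in[(317,145),(499,145)]])
c2=camera_model("side");print([proj(c2,(Ro.from_euler("z",v[3])*Ro.from_euler("y",-np.pi/6)).apply(o)+v[:3]).round() for o in O[[0,1,4,5]]])
```

```text
pos [ 500.7 -281.5   46.7] yaw 0.245 tilt 26.9 roll 0.012 grip [ 469.9 -289.7   69.8]
[[-0.5, 1.5], [0.4, 1.4], [-1.0, -0.3], [1.0, -0.6], [-0.4, 0.7], [0.3, 1.0], [1.0, -0.1], [-1.0, -0.3], [-0.2, -1.8], [0.4, -1.8]]
pos [ 504.2 -280.9   54.5] yaw 0.251 tilt 30.0 roll 0.0 grip [ 472.1 -289.1   75.9]
[[-1.6, 1.8], [1.3, 1.9], [-1.3, -0.0], [1.1, -0.0], [-0.7, 0.5], [0.4, 1.1], [1.1, -1.8], [-0.3, -1.8], [-0.4, -1.2], [0.5, -1.2]]
rest top [array([ 586., -205.,  109.]), array([ 613., -309.,  109.])]
[array([282., 257.]), array([294., 274.]), array([225., 283.]), array([235., 301.])]
```

>>> step_arm(commands=[[[-15,0,45],0,0.7],[[-15,0,45],0,0.7],[[-15,0,40],0,0.7],[[0,0,15],0,0.7],[[0,0,0],0,0.7],[[0,0,0],0,0.7]])

```text
clock: 10.45
eef_pos: [474.7, -283.0, 275.6]
tcp_rot: [3.138, -0.012, 0.257]
contact_force: [-0.5, -0.1, 0.2]
opening: 0.703
```

Run:
```python
from h import *
import pickle
c,s,f=grab("wrist");pickle.dump((c,s),open("w8.pkl","wb"));
print(s["eef_pos"],s["tcp_rot"],s["opening"])
cv2.imwrite("pics/w8.png",f)
```

```text
[ 474.71036069 -283.04703331  275.63604954] [ 3.13829639 -0.01197862  0.25743002] 0.70310418663421
```

View pics/w8.png

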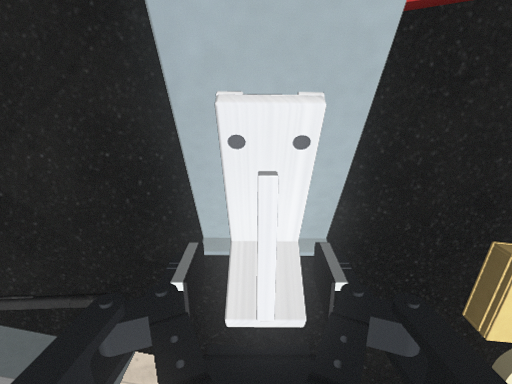

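Run:
```python
from h import *
import pickle
from scipy.optimize import least_squares
from scipy.spatial.transform import Rotation as Ro
c,s=pickle.load(open("w8.pkl","rb"))
O=np.float64([[70,28,12],[70,-28,12],[-56,28,75],[-56,-28,75],[-70,28,75],[-70,-28,75],[-56,28,12],[-56,-28,12],[30,6,22],[30,-6,22]])
I=np.float64([(218,101),(325,101),(227,319),(305,319),(226,326),(306,327),(230,241),(300,241),(258,175),(277,175)])
Q=lambda v,a:(Ro.from_euler("z",v[3])*Ro.from_euler("y",-a)).as_matrix()
for free in(0,1):
    f=lambda v:(np.array([proj(c,Q(v,v[4] if free else np.pi/6)@o+v[:3]) for o in O])-I).ravel()
    v=least_squares(f,[505,-280,54,.25,.52][:4+free]).x;R=Q(v,v[4] if free else np.pi/6)
    print(v.round(3),"grip",(R@[-18,0,35]+v[:3]).round(1),f(v).round(1).tolist())
    g=R@[-18,0,35]+v[:3]
plan([g[0],g[1],240],v[3],n=3)
```

```text
[ 5.02392e+02 -2.81180e+02  5.01490e+01  2.51000e-01] grip [ 470.3 -289.4   71.5] [-3.6, 1.3, 2.1, 2.1, -2.1, 0.3, 2.4, 0.5, 0.5, -0.2, -1.2, -1.0, 0.8, -1.4, -1.1, -1.2, 0.2, -0.9, 2.0, -0.8]
[ 5.00989e+02 -2.81674e+02  4.69490e+01  2.50000e-01  4.90000e-01] grip [ 469.6 -289.7   69.3] [-1.9, 1.0, 0.3, 1.9, -2.0, 0.1, 2.4, 0.4, 0.5, 0.3, -1.2, -0.4, 1.1, -0.0, -1.4, 0.3, 0.5, -2.0, 1.8, -1.8]
10.5 [ 474.8 -283.2  275.8] [ 3.138 -0.012  0.257] n 3
[[[(-2.2), (1.7), (11.9)], (0.002)], [[(-2.2), (1.7), (11.9)], (0.002)], [[(-2.2), (1.7), (11.9)], (0.002)]]
```

>>> step_arm(commands=[[[-2,2,15],0,0.7],[[-2,2,15],0,0.7],[[-1,1,10],0,0.6],[[0,0,3],0,0.5],[[0,0,0],0,0.5],[[0,0,0],0,0.5]], force=40)

```text
clock: 11.25
eef_pos: [472.6, -290.2, 231.2]
tcp_rot: [3.136, -0.014, 0.257]
contact_force: [-0.0, 0.2, 0.1]
opening: 0.497
```

>>> step_arm(commands=[[[0,0,0],0,0.3],[[0,0,0],0,0],[[0,0,0],0,0],[[0,0,0],0,0],[[0,0,0],0,0]])

```text
clock: 11.88
eef_pos: [472.8, -290.0, 231.9]
tcp_rot: [3.136, -0.015, 0.257]
contact_force: [-0.4, -0.2, -0.6]
opening: 0.134
```

>>> step_arm(commands=[[[0,0,-10],0,0],[[0,0,-20],0,0],[[0,0,-30],0,0],[[0,0,-30],0,0],[[0,0,-30],0,0],[[0,0,-20],0,0],[[0,0,0],0,0],[[0,0,0],0,0]])

```text
clock: 12.88
eef_pos: [468.4, -288.9, 376.4]
tcp_rot: [3.139, -0.011, 0.258]
contact_force: [-0.8, -0.4, -5.3]
opening: 0.133
```

Run:
```python
from h import *
import pickle
c,s,f=grab("wrist");pickle.dump((c,s),open("w9.pkl","wb"));
print(s["eef_pos"],s["tcp_rot"],s["contact_force"])
cv2.imwrite("pics/w9.png",f)
```

```text
[ 468.38673357 -288.88875369  376.39301624] [ 3.13905319 -0.01055648  0.25768899] [-0.78970518 -0.41547744 -5.29398076]
```

View pics/w9.png

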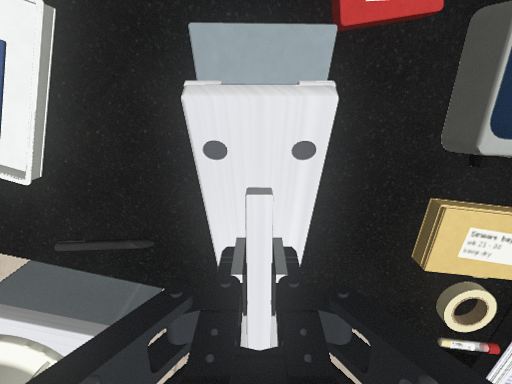

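Lifted; the force of about 5 N matches 0.5 kg. Toe corners are at (184/337, 96) and the rib tip at (247–272, 195). I'll estimate the in-hand pose.

Run:
```python
from h import *
import pickle
from scipy.optimize import least_squares
from scipy.spatial.transform import Rotation as Ro
c,s=pickle.load(open("w9.pkl","rb"))
O=np.float64([[70,28,12],[70,-28,12],[70,28,0],[70,-28,0],[30,6,22],[30,-6,22],[30,6,12],[30,-6,12]])
I=np.float64([(184,96),(337,96),(187,83),(334,83),(247,195),(272,195),(247,188),(272,188)])
T=Ro.from_euler("xyz",s["tcp_rot"]).as_matrix()
# unknown: grasp point in bracket (gx,gy,gz), tilt, dyaw
def pose(v):
    Rb=(Ro.from_euler("z",s["tcp_rot"][2]+v[4])*Ro.from_euler("y",-v[3])).as_matrix()
    return Rb,s["eef_pos"]+T@[0,0,155]-Rb@v[:3]
def f(v):
    R,p=pose(v);return np.r_[(np.array([proj(c,R@o+p) for o in O])-I).ravel(),(v[2]-39)/2]
v=least_squares(f,[-18,0,38,.5,0]).x;print(v.round(3),f(v).round(1).tolist())
g=np.array([478,279])
plan([468,-289,400],s["tcp_rot"][2],n=1)
plan([465,279,400],0.0,step=45)
```

```text
[-1.2750e+01 -7.5600e-01  2.9133e+01  3.8600e-01 -3.0000e-03] [-1.4, 0.1, 1.1, 0.7, 1.7, 0.8, -2.3, 1.4, -1.3, 2.7, 2.0, 2.8, -0.6, -5.1, 1.0, -5.0, -4.9]
12.93 [ 468.5 -288.9  376.3] [ 3.139 -0.011  0.258] n 1
[[[(-0.5), (-0.0), (-23.7)], (0.0)]]
12.93 [ 468.5 -288.9  376.3] [ 3.139 -0.011  0.258] n 13
[[[(10.9), (-42.3), (-1.8)], (0.02)], [[(10.0), (-42.5), (-1.8)], (0.02)], [[(9.2), (-42.7), (-1.8)], (0.02)], [[(8.3), (-42.9), (-1.8)], (0.02)], [[(7.5), (-43.0), (-1.8)], (0.02)], [[(6.6), (-43.2), (-1.8)], (0.02)], [[(5.8), (-43.3), (-1.8)], (0.02)], [[(4.9), (-43.4), (-1.8)], (0.02)], [[(4.1), (-43.5), (-1.8)], (0.02)], [[(3.2), (-43.6), (-1.8)], (0.02)], [[(2.3), (-43.6), (-1.8)], (0.02)], [[(1.5), (-43.7), (-1.8)], (0.02)], [[(0.6), (-43.7), (-1.8)], (0.02)]]
```

>>> step_arm(commands=[[[8,-43,-2],0.02,0],[[8,-43,-2],0.02,0],[[7,-43,-2],0.02,0],[[6,-43,-2],0.02,0],[[5,-43,-2],0.02,0],[[4,-43,-2],0.02,0],[[4,-43,-2],0.02,0],[[3,-43,-2],0.02,0],[[2,-43,-2],0.02,0],[[1,-43,-2],0.02,0],[[0,-43,-2],0.02,0],[[0,-43,-2],0.02,0],[[-1,-43,-2],0.02,0],[[0,0,0],0,0],[[0,0,0],0,0]])

```text
clock: 14.8
eef_pos: [435.5, 289.4, 388.3]
tcp_rot: [3.138, 0.01, -0.012]
contact_force: [-0.1, 0.0, -5.8]
opening: 0.13
```

Run:
```python
from h import *
import pickle
s=sense();print(s["eef_pos"],s["tcp_rot"],s["contact_force"])
f=grab_frame("scene");g=grab_frame("side")
a=cv2.resize(f[60:240,80:280],(400,360),interpolation=cv2.INTER_CUBIC);b=cv2.resize(g[20:200,140:340],(400,360),interpolation=cv2.INTER_CUBIC)
cv2.imwrite("pics/two.png",np.hstack([a,b]))
plan([440,279,270],0.0,step=40)
```

```text
[435.48541382 289.36296989 388.28596645] [ 3.1381494   0.01017926 -0.01181013] [-1.22524695e-01  1.26961191e-03 -5.81373226e+00]
14.9 [435.7 288.9 388.7] [ 3.139  0.01  -0.013] n 3
[[[(1.5), (3.3), (39.6)], (-0.004)], [[(1.5), (3.3), (39.6)], (-0.004)], [[(1.4), (3.3), (39.6)], (-0.004)]]
```

View pics/two.png

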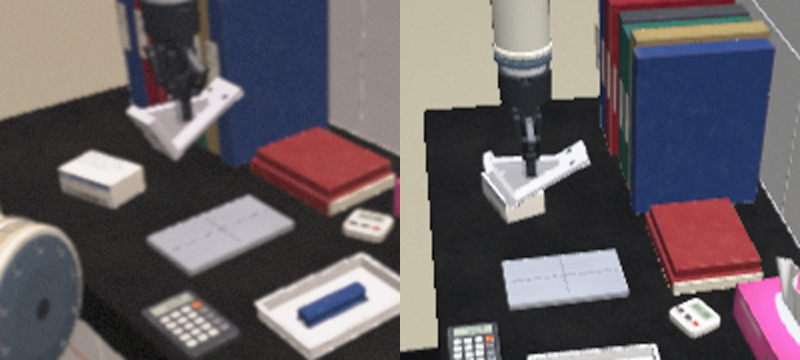

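Bracket held with the toe up, about 30° tilt. The plate's cross is at side px (222,157.5) and scene px (191,175).

Run:
```python
from h import *
a,b=ray(camera_model("side"),(222,157.5),20),ray(camera_model("scene"),(191,175),20);print(a,b)
import pickle
for w,p in(("w2",(377/1.5625,207/1.5625)),("w3",(259,159))):
    c,s=pickle.load(open(w+".pkl","rb"));print(ray(c,p,20))
```

```text
[476.44115938 278.68615614  20.        ] [479.19324653 278.80844221  20.        ]
[481.49552165 281.2611965   20.        ]
[482.75819682 287.90091612  20.        ]
```

>>> step_arm(commands=[[[1,3,45],0,0],[[1,3,45],0,0],[[1,3,35],0,0],[[0,0,10],0,0],[[0,0,0],0,0]])

```text
clock: 15.52
eef_pos: [439.4, 275.6, 252.2]
tcp_rot: [3.14, 0.006, -0.019]
contact_force: [-0.3, -0.2, -4.6]
opening: 0.134
```

>>> step_arm(commands=[[[0,-3,6],0,0],[[0,-1,5],0,0],[[0,0,4],0,0],[[0,0,2],0,0],[[0,0,0],0,0]], force=25)

```text
clock: 16.15
eef_pos: [440.8, 280.9, 237.7]
tcp_rot: [-3.139, 0.001, -0.019]
contact_force: [-0.1, 0.1, -4.5]
opening: 0.128
```

>>> step_arm(commands=[[[0,0,3],0,0],[[0,0,3],0,0],[[0,0,2],0,0],[[0,0,0],0,0]])

```text
clock: 16.65
eef_pos: [442.9, 281.3, 232.3]
tcp_rot: [-3.138, -0.004, -0.018]
contact_force: [-1.4, -0.5, -2.2]
opening: 0.13
```

Heel contact. Now I'll swing it flat, pivoting about the heel with a light grip.

>>> step_arm(commands=[[[2,0,3],0,0],[[2,0,3],0,0],[[2,0,3],0,0],[[0,0,0],0,0]], force=20)

```text
clock: 17.15
eef_pos: [451.0, 281.2, 225.5]
tcp_rot: [-3.137, -0.008, -0.016]
contact_force: [-2.1, -2.3, 0.3]
opening: 0.13
```

>>> step_arm(commands=[[[3,0,3],0,0],[[3,0,3],0,0],[[2,0,3],0,0],[[0,0,0],0,0]])

```text
clock: 17.65
eef_pos: [460.0, 281.1, 216.3]
tcp_rot: [-3.137, -0.009, -0.016]
contact_force: [0.0, -2.5, 3.6]
opening: 0.134
```

Run:
```python
from h import *
import pickle
c,s,f=grab("wrist");pickle.dump((c,s),open("w10.pkl","wb"));g=grab_frame("side")
print(s["eef_pos"],s["tcp_rot"],s["contact_force"])
b=cv2.resize(g[90:190,160:280],(400,333),interpolation=cv2.INTER_CUBIC)
cv2.imwrite("pics/w10.png",np.hstack([f[:333],b[:333]])[:, :800] if 0 else np.hstack([f[:333,100:500],b]))
```

```text
[460.02583092 281.09185576 216.30325815] [-3.13706896 -0.00878712 -0.01625795] [ 1.48236705e-03 -2.45378286e+00  3.55323684e+00]
```

View pics/w10.png

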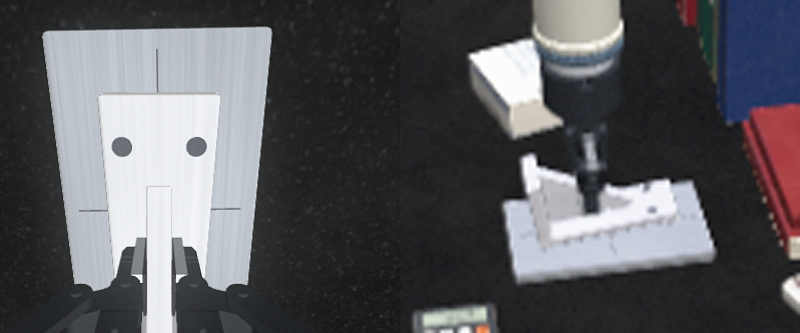

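The bracket is centred across the plate (toe columns 98–219 around the cross line at 157) but the toe is still up. Continuing down.

```bash
cat > fit.py <<'E'
from h import *
import pickle
from scipy.optimize import least_squares
from scipy.spatial.transform import Rotation as Ro
def fit(c,O,I,heel=True):
    Q=lambda v:(Ro.from_euler("z",v[3])*Ro.from_euler("y",-v[2])).as_matrix()
    pos=lambda v:np.array([v[0],v[1],20])-Q(v)@[-70,0,0]+[0,0,0]  # heel edge on plate
    f=lambda v:(np.array([proj(c,Q(v)@o+pos(v)) for o in O])-I).ravel()
    v=least_squares(f,[400,280,.15,0]).x;return pos(v),v[2],v[3],f(v)
E
python3 - <<'E'
from fit import *
c,s=pickle.load(open("w10.pkl","rb"))
O=np.float64([[70,28,12],[70,-28,12],[30,6,22],[30,-6,22]])
I=np.float64([(198,95),(319,95),(246,188),(271,188)])
p,t,y,e=fit(c,O,I);print("ctr",p,"tilt",t,"yaw",y,e.round(1));print("cross at",ray(c,(257,210),20))
E
```

```text
ctr [476.09326855 282.64950618  28.53394026] tilt 0.12221746775273089 yaw -0.01555507234112343 [-1.7  1.4  1.7  1.4 -0.  -1.5  0.  -1.5]
cross at [477.19281551 283.74061467  20.        ]
```

>>> step_arm(commands=[[[1,0,2],0,0],[[1,0,2],0,0],[[1,0,2],0,0],[[0,0,0],0,0]])

```text
clock: 18.25
eef_pos: [463.8, 281.2, 210.7]
tcp_rot: [-3.137, -0.011, -0.015]
contact_force: [0.8, -1.4, 2.3]
opening: 0.133
```

>>> step_arm(commands=[[[0,0,1.5],0,0],[[0,0,1.5],0,0],[[0,0,0],0,0],[[0,0,0],0,0]])

```text
clock: 18.75
eef_pos: [464.5, 281.3, 208.9]
tcp_rot: [-3.136, -0.013, -0.014]
contact_force: [-0.3, -1.3, 3.0]
opening: 0.132
```

Run:
```python
from fit import *
c,s,f=grab("wrist");pickle.dump((c,s),open("w11.pkl","wb"));g=grab_frame("side")
print(s["eef_pos"],s["contact_force"])
b=cv2.resize(g[90:190,160:280],(400,333),interpolation=cv2.INTER_CUBIC)
cv2.imwrite("pics/w11.png",np.hstack([f[:333,100:500],b]))
```

```text
[464.54361048 281.31794968 208.87592212] [-0.25883953 -1.33708961  2.98535869]
```

View pics/w11.png

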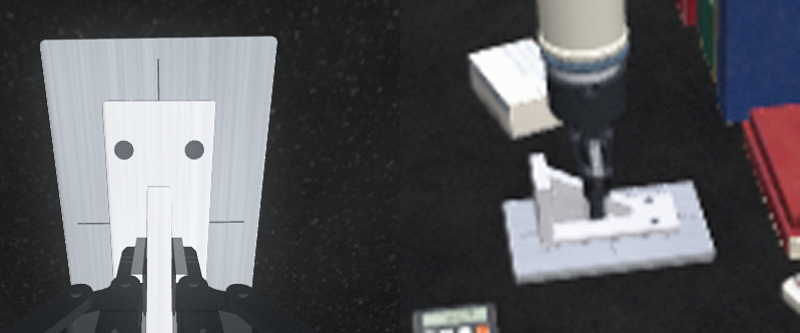

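It looks near flat: toe corners at (103/215, 101), rib tip at (147–172, 188), cross line at row 223. Now a numeric check. That was my 12th view, so the rest is measured without pictures.

Run:
```python
from fit import *
c,s=pickle.load(open("w11.pkl","rb"))
O=np.float64([[70,28,12],[70,-28,12],[30,6,22],[30,-6,22]])
I=np.float64([(203,101),(315,101),(247,188),(272,188)])
p,t,y,e=fit(c,O,I);print("ctr",p,"tilt",t,"yaw",y,e.round(1));print("cross at",ray(c,(257.5,222.5),20))
f=cv2.imread("pics/w11.png")
g=cv2.cvtColor(f,cv2.COLOR_BGR2GRAY)
print("toe edge profile col130",g[92:110,130],"row150 left",g[130,95:112],"right",g[130,205:222])
```

```text
ctr [476.73835875 282.6395814   19.98381687] tilt -0.00023118763083403935 yaw -0.010128934438448652 [-1.4  1.4  1.8  0.9  0.2 -1.1 -0.6 -1.2]
cross at [477.46166051 283.89177685  20.        ]
toe edge profile col130 [198 200 198 198 200 200 200 199 191 209 241 239 239 238 238 237 239 237] row150 left [197 194 191 194 195 197 196 191 169 209 223 232 237 236 237 237 237] right [237 237 237 237 237 239 240 241 242 195 186 196 194 197 194 194 190]
```

>>> step_arm(commands=[[[0,0,1.5],0,0],[[0,0,1],0,0],[[0,0,0],0,0],[[0,0,0],0,0]])

```text
clock: 19.35
eef_pos: [464.6, 281.3, 208.9]
tcp_rot: [-3.136, -0.013, -0.014]
contact_force: [-0.2, -2.2, 2.4]
opening: 0.131
```

Measured tilt is about 0, centre (477, 282.6) against the cross at (477.5, 283.9), and the bracket is still gripped. Releasing and rising.

>>> step_arm(commands=[[[0,0,0],0,0.3],[[0,0,0],0,0.6],[[0,0,0],0,0.6],[[0,0,0],0,0.6],[[0,0,-10],0,0.6],[[0,0,-30],0,0.6],[[0,0,-50],0,0.6],[[0,0,-50],0,0.3],[[0,0,-40],0,0],[[0,0,0],0,0],[[0,0,0],0,0]])

```text
clock: 20.72
eef_pos: [461.6, 280.4, 397.0]
tcp_rot: [-3.134, -0.015, -0.015]
contact_force: [0.0, 0.7, 0.1]
opening: 0.001
```

Run:
```python
from fit import *
c,s,f=grab("wrist");pickle.dump((c,s),open("w12.pkl","wb"));cv2.imwrite("pics/w12.png",f)
print(s["eef_pos"],s["contact_force"],s["opening"])
h=cv2.cvtColor(f,cv2.COLOR_BGR2HSV);g=cv2.cvtColor(f,cv2.COLOR_BGR2GRAY)
# predicted outline of foot top vs found white blob
Q=Ro.from_euler("z",-.01);P=np.array([476.7,281.8,20])
for o in([70,28,12],[70,-28,12],[30,6,22],[30,-6,22],[-56,28,75],[-56,-28,75]):print(o,proj(c,Q.apply(o)+P).round(1))
e=proj(c,Q.apply([50,0,12])+P);r=int(e[1]);print("row",r,g[r,int(e[0])-60:int(e[0])+60:2].tolist())
k=int(e[0])-14;print("col",k,list(enumerate(g[r-50:r+10:2,k].tolist(),0)))
plan([526.5,281,300],-.01,n=2)
```

```text
[461.62525338 280.43565447 396.97413947] [0.02779241 0.65033234 0.07842678] 0.0007472010495037325
[70, 28, 12] [234.9  96.8]
[70, -28, 12] [285.8  96.6]
[30, 6, 22] [255.  134.6]
[30, -6, 22] [265.8 134.6]
[-56, 28, 75] [233.4 225.4]
[-56, -28, 75] [287.7 225.3]
row 115 [37, 41, 40, 40, 36, 159, 170, 169, 175, 172, 169, 172, 168, 173, 169, 167, 170, 144, 217, 219, 160, 85, 84, 127, 218, 222, 219, 221, 220, 219, 217, 222, 220, 221, 219, 224, 159, 86, 86, 126, 216, 221, 162, 172, 168, 173, 175, 167, 176, 174, 174, 168, 169, 172, 167, 179, 35, 49, 48, 41]
col 246 [(0, 40), (1, 43), (2, 183), (3, 172), (4, 169), (5, 171), (6, 172), (7, 171), (8, 172), (9, 173), (10, 172), (11, 171), (12, 171), (13, 173), (14, 175), (15, 167), (16, 224), (17, 221), (18, 221), (19, 220), (20, 220), (21, 220), (22, 218), (23, 219), (24, 220), (25, 127), (26, 87), (27, 89), (28, 100), (29, 224)]
20.77 [461.8 280.5 396.9] [-3.134 -0.015 -0.015] n 2
[[[(32.4), (-0.7), (48.5)], (-0.002)], [[(32.4), (-0.6), (48.5)], (-0.002)]]
```

The bracket stayed put: toe edges match the prediction within 1 px and it's centred on the plate. Next, the toe press.

>>> step_arm(commands=[[[33,0,30],0,0],[[32,0,45],0,0],[[0,0,45],0,0],[[0,0,40],0,0],[[0,0,10],0,0],[[0,0,0],0,0]], force=60)

```text
clock: 21.52
eef_pos: [529.5, 279.9, 217.8]
tcp_rot: [-3.138, -0.008, -0.015]
contact_force: [-0.3, -0.4, 0.7]
opening: 0.003
```

>>> step_arm(commands=[[[-1,0,5],0,0],[[-1,0,4],0,0],[[0,0,3],0,0],[[0,0,2],0,0],[[0,0,2],0,0]])

```text
clock: 22.15
eef_pos: [528.9, 281.0, 205.4]
tcp_rot: [-3.134, -0.014, -0.014]
contact_force: [-5.9, -2.2, 22.1]
opening: -0.002
```

>>> step_arm(commands=[[[0,0,0],0,0],[[0,0,0],0,0]])

```text
clock: 22.4
eef_pos: [529.0, 281.0, 205.7]
tcp_rot: [-3.134, -0.014, -0.014]
contact_force: [0.0, 0.1, 0.3]
opening: -0.002
```

The force relaxed on hold, so I'll press a little longer to be sure of the 0.1 s.

>>> step_arm(commands=[[[0,0,1],0,0],[[0,0,1],0,0],[[0,0,1],0,0]])

```text
clock: 22.78
eef_pos: [529.1, 281.0, 205.4]
tcp_rot: [-3.134, -0.014, -0.014]
contact_force: [-4.3, -1.7, 13.6]
opening: -0.003
```

>>> step_arm(commands=[[[0,0,-20],0,0],[[0,0,-50],0,0],[[-10,0,-40],0,0],[[-50,0,0],0,0],[[-50,0,0],0,0],[[0,0,0],0,0],[[0,0,0],0,0]])

```text
clock: 23.65
eef_pos: [415.5, 282.0, 317.4]
tcp_rot: [-3.132, -0.016, -0.015]
contact_force: [0.2, 0.3, -0.1]
opening: -0.002
```

Run:
```python
from fit import *
c,s,f=grab("wrist");cv2.imwrite("pics/w13.png",f);print(s["eef_pos"],s["tcp_rot"],s["contact_force"])
g=cv2.cvtColor(f,cv2.COLOR_BGR2GRAY)
Q=Ro.from_euler("z",-.01);P=np.array([476.7,281.8,20])
e=proj(c,Q.apply([70,15,12])+P);print(e,g[int(e[1])-16:int(e[1])+16,int(e[0])].tolist())
a,b=proj(c,Q.apply([50,28,12])+P),proj(c,Q.apply([50,-28,12])+P);print(a,b)
r=int(a[1]);print(g[r,int(a[0])-10:int(a[0])+10].tolist(),g[r,int(b[0])-10:int(b[0])+10].tolist())
plan([414,282,280],-.01,n=2)
```

```text
[415.51000333 281.95108469 317.432093  ] [-3.13246316 -0.01634297 -0.01508364] [ 0.17664932  0.26072738 -0.11986111]
[242.87463641  35.75979992] [191, 191, 192, 192, 192, 190, 192, 192, 189, 190, 192, 191, 191, 193, 194, 187, 203, 241, 234, 233, 234, 234, 233, 234, 233, 234, 233, 234, 234, 233, 234, 233]
[227.44364928  63.38978409] [296.36849446  62.96129096]
[188, 187, 188, 187, 186, 186, 186, 186, 187, 149, 199, 227, 233, 233, 233, 234, 231, 164, 107, 100] [95, 142, 227, 234, 231, 231, 233, 236, 228, 194, 184, 186, 188, 189, 185, 185, 191, 191, 190, 194]
23.7 [415.5 281.8 317.2] [-3.133 -0.016 -0.015] n 2
[[[(-0.7), (-0.1), (18.6)], (-0.003)], [[(-0.7), (-0.1), (18.6)], (-0.003)]]
```

>>> step_arm(commands=[[[-3,0,20],0,0],[[-1,0,15],0,0],[[0,0,3],0,0],[[0,0,0],0,0]])

```text
clock: 24.2
eef_pos: [415.2, 282.6, 277.8]
tcp_rot: [-3.132, -0.017, -0.017]
contact_force: [0.2, -0.4, 1.0]
opening: 0.002
```

>>> step_arm(commands=[[[-3,0,3],0,0],[[0,0,3],0,0],[[0,0,2],0,0],[[0,0,1],0,0],[[0,0,1],0,0],[[0,0,1],0,0]])

```text
clock: 24.95
eef_pos: [412.8, 283.1, 268.3]
tcp_rot: [-3.131, -0.018, -0.017]
contact_force: [-6.0, -3.8, 22.9]
opening: 0.002
```

Pressing on the wall at 23 N, at the expected height. One more sustained press, then retreat.

>>> step_arm(commands=[[[0,0,0.5],0,0],[[0,0,0.5],0,0]])

```text
clock: 25.2
eef_pos: [412.8, 283.1, 268.5]
tcp_rot: [-3.131, -0.019, -0.017]
contact_force: [-1.3, -1.5, 4.9]
opening: 0.002
```

>>> step_arm(commands=[[[0,0,-15],0,0],[[0,0,-40],0,0],[[0,0,-40],0,0],[[0,0,-30],0,0],[[0,0,0],0,0],[[0,0,0],0,0],[[0,0,0],0,0]])

```text
clock: 26.08
eef_pos: [409.8, 281.4, 400.2]
tcp_rot: [-3.13, -0.02, -0.017]
contact_force: [0.2, -0.8, -0.1]
opening: 0.001
```

Run:
```python
from fit import *
c,s,f=grab("wrist");cv2.imwrite("pics/w14.png",f);print(s["clock"],s["eef_pos"],s["contact_force"])
g=cv2.cvtColor(f,cv2.COLOR_BGR2GRAY)
Q=Ro.from_euler("z",-.01);P=np.array([476.7,281.8,20])
e=proj(c,Q.apply([70,15,12])+P);print(e,g[int(e[1])-10:int(e[1])+10,int(e[0])].tolist())
a,b=proj(c,Q.apply([50,28,12])+P),proj(c,Q.apply([50,-28,12])+P);print(a,b)
r=int(a[1]);print(g[r,int(a[0])-10:int(a[0])+10].tolist(),g[r,int(b[0])-10:int(b[0])+10].tolist())
```

```text
26.075 [409.84665907 281.42367905 400.23452014] [ 0.21093148 -0.80224383 -0.09299333]
[247.46577084  46.93392729] [171, 173, 171, 173, 170, 172, 172, 171, 172, 170, 188, 227, 220, 220, 220, 218, 219, 218, 219, 220]
[235.81474817  67.49568268] [287.61384447  67.04410676]
[168, 173, 171, 168, 169, 168, 166, 169, 168, 168, 168, 203, 218, 220, 221, 209, 137, 91, 87, 91] [92, 92, 89, 80, 188, 217, 219, 218, 223, 188, 167, 166, 172, 172, 169, 174, 174, 172, 173, 168]
```

```bash
python3 -c "from rig import *; print(sign_off())"
```

```text
the job is handed in; nothing more can be done
None
```

I finished the task and handed it in at about 26 s on the robot's clock; no verdict was reported.

- **Stapler:** it lies flat in the tray and is let go. I saw this in a wrist picture and again in a later scene picture.
- **Bracket placing:** I took it off the rest by its rib, touched the heel edge to the plate and turned it flat while still gripping it. While held, its tilt measured about 0. Its centre was (476.7, 282.6) mm and the plate cross (477.5, 283.9) mm by the wrist camera. Length was along the plate within about 0.02 rad.
- **Rocking check, toe:** closed fingertips pressed with about 22 N, then again with about 14 N.
- **Rocking check, wall top:** about 23 N, then about 5 N. Both contacts came at the expected heights.
- **Final position:** after each press the toe edges were within 1–2 px of where a flat bracket should appear, so it did not shift or rock. The arm ended clear, touching nothing.

**What failed or disagreed:**
- My first move turned the wrong way because I had the sign of the turn reversed. It touched nothing, and I corrected it.
- The cameras disagreed on the plate's centre by a few mm in y: about 279 mm from the fixed cameras, against 281–284 mm and once 288 mm from the wrist. All but the 288 mm reading are well inside the 25 mm tolerance.
- An automatic stapler check after release failed on its colour mask, so I confirmed by picture instead.
- The presses were firmer than the 1.5 N needed, and the force faded within a row or two while holding. That is why I pressed twice at each spot.
- I did not check the timer and flask again at the end. The arm never worked near them.

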